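# Fetch the hemmed-in test cartridge and load the reader

### The job

Move the three containers that hem in the test cartridge out of the grey supply tray and stand them upright in the empty wooden side tray. Then lay the cartridge, window side up, lengthwise and centred on the reader's sloping bed, so that it rests with a short end against the ledge at the bed's lower edge. Only then stand each container upright on the cork coaster it came from, well centred, and let everything go.

Things in the scene. Friction and masses are not known exactly. Their poses are not given: they have to be found in the camera images.
- tall_bottle: Upright tall round bottle, 44 mm diameter up to 85 mm, then a narrower neck and a grey cap (28 mm wide), 110 mm tall in all, about 0.13 kg. Origin at the centre of its underside, z up. Starts on the small round coaster.
- square_bottle: Upright square bottle, 44 x 44 mm up to 74 mm, then a round grey cap (30 mm wide), 95 mm tall in all, about 0.14 kg. Origin at the centre of its underside, z up, x and y along its flat sides. Starts on the square coaster.
- jar: Upright wide round jar, 58 mm diameter over its whole height of 80 mm (lid of the same width), about 0.16 kg. Origin at the centre of its underside, z up. Starts on the large round coaster.
- cartridge: Flat white test cartridge 60 x 36 x 16 mm, 0.05 kg, lying on the floor of the grey supply tray (floor 4 mm above the table, 10 mm rim, 210 x 220 mm) between the containers, 4 to 13 mm from its long sides. A grey window and a round well mark its upper side. Origin at the centre of its underside, x along its length, y along its width, z up. Either short end may go against the ledge.
- coaster_small: Small round cork coaster, 54 mm diameter, 3 mm thick, fixed on the supply tray's floor: home of the tall bottle. Origin at the centre of its underside, 4 mm above the table. All coasters share the tray's axes. Their places swap: one is in front (-x, by 70 mm) of the other two, which lie 104 mm apart along y with the cartridge between.
- coaster_square: Square cork coaster, 54 x 54 mm, 3 mm thick, fixed on the supply tray's floor: home of the square bottle. Origin at the centre of its underside (4 mm above the table); axes along its sides and the tray's.
- coaster_large: Large round cork coaster, 68 mm diameter, 3 mm thick, fixed on the supply tray's floor: home of the jar. Origin at the centre of its underside (4 mm above the table); axes as the tray's.
- side_tray: Empty wooden tray with a low rim, fixed, 280 mm along its x by 160 mm along its y outside, walls 4 mm thick and 10 mm high, floor 3 mm above the table. Origin at the centre of its underside. Room for the three containers in a row along its x, 85 mm apart.
- reader: Fixed white and grey reader, 150 (x) by 136 mm (y). Origin at the centre of its underside, z up. Its bed, 120 mm wide, 121 mm long, rises towards +x at 25 degrees; a ledge 10 mm high closes its lower, -x edge. Bed and ledge meet at x = -45, z = 40 mm. Seated, the cartridge's origin is at x = -18, y = 0, z = 53 mm, its x axis along the slope. The bed's friction about holds it where it is laid.

How it is judged:
On the way, in this order (a step that is already met when the one before it is completed fails the run):
1. all three containers stand upright in the side tray (x of tall_bottle in the frame of side_tray between -0.125 and 0.125 m and y of tall_bottle in the frame of side_tray between -0.068 and 0.068 m and z of tall_bottle in the frame of side_tray between -0.001 and 0.007 m and angle between each of tall_bottle, square_bottle, jar's own z axis and vertical below 0.1 rad and linear speed of each of tall_bottle, square_bottle, jar below 0.02 m/s and angular speed of each of tall_bottle, square_bottle, jar below 0.2 rad/s and x of square_bottle in the frame of side_tray between -0.125 and 0.125 m and y of square_bottle in the frame of side_tray between -0.068 and 0.068 m and z of square_bottle in the frame of side_tray between -0.001 and 0.007 m and x of jar in the frame of side_tray between -0.125 and 0.125 m and y of jar in the frame of side_tray between -0.068 and 0.068 m and z of jar in the frame of side_tray between -0.001 and 0.007 m), for 0.2 s.
2. the cartridge lies on the reader's bed against the ledge, the three containers still in the side tray (all of step 1 and x of cartridge in the frame of reader between -0.0238104 and -0.00881036 m and y of cartridge in the frame of reader between -0.015 and 0.015 m and z of cartridge in the frame of reader between 0.0476777 and 0.0606777 m and angle between cartridge's own z axis and vertical between 0.3463 and 0.5263 rad and angle between the y axis of cartridge and the y axis of reader, either way round below 0.18 rad and linear speed of cartridge below 0.02 m/s and angular speed of cartridge below 0.2 rad/s and contact force between cartridge and the fingers below 0.1 N), for 0.2 s.
At the end, for the whole second after the job is handed in: The cartridge lies on the sloping bed (tilt within 5 degrees of it), lengthwise within 10 degrees, within 15 mm of its middle line, its lower end within 9 mm of the ledge; each container stands upright within 13 mm of the centre of its own coaster; all is at rest (x of cartridge in the frame of reader between -0.0238104 and -0.00881036 m and y of cartridge in the frame of reader between -0.015 and 0.015 m and z of cartridge in the frame of reader between 0.0476777 and 0.0606777 m and angle between cartridge's own z axis and vertical between 0.3463 and 0.5263 rad and angle between the y axis of cartridge and the y axis of reader, either way round below 0.18 rad and linear speed of each of cartridge, tall_bottle, square_bottle, jar below 0.02 m/s and angular speed of each of cartridge, tall_bottle, square_bottle, jar below 0.2 rad/s and horizontal distance between tall_bottle and coaster_small below 0.013 m and angle between each of tall_bottle, square_bottle, jar's own z axis and vertical below 0.08 rad and z of tall_bottle in the frame of coaster_small between 0 and 0.007 m and horizontal distance between square_bottle and coaster_square below 0.013 m and z of square_bottle in the frame of coaster_square between 0 and 0.007 m and horizontal distance between jar and coaster_large below 0.013 m and z of jar in the frame of coaster_large between 0 and 0.007 m); the robot touches nothing.
It also fails if it takes over 144 s, if anything falls off the work surface, if the arm or the gripper's body presses on something with over 40 N, if the wrist force passes 120 N, or if a joint passes its speed limit or range.

### The arm

A 7-joint arm with a two-finger parallel gripper is mounted at the origin on the work surface. World frame = base frame: x ahead of the robot, y to its left, z up, the work surface at z = 0. Lengths are in m, angles in rad, forces in N, time in s.
With the tool pointing down it reaches from about 0.4 to 0.85 m from the base axis. Payload 6.9 kg.
Tool frame: the origin (TCP) lies at the very end of the fingers, on their centre line; the grasp point (between the pads) lies 19 mm behind it; z points along the fingers, y is the line along which they close (so a half turn about z gives the same grasp; the last joint's range is limited). The gripper opens to 85 mm and grips with 20 to 120 N. Pads are 22 mm wide; open, the fingers measure 114 mm over their backs; the gripper's body (76 mm by 85 mm) begins 54 mm behind the grasp point. The pads swing forward as they close: fully open they stand 13 mm farther back than shut.
Start: joints at [-1.014, 0.507, -0.238, 1.5, 0.126, 1.149, -0.155], TCP at [0.272, 0.563, 0.231] pointing down, gripper open.
Joint ranges: [-3.08, 3.08], [-0.24, 2.05], [-1.43, 1.35], [0, 2.5], [-1.52, 4.66], [0.17, 1.96], [-2.89, 2.89]. Speed limits (rad/s): [2.39, 2.39, 3.14, 3.14, 3.14, 3.14, 3.14].

### API

Orientations are given as a unit quaternion [w, x, y, z].
In Python, from station import ctrl gives the robot as it stands. Calls block until the motion is done:
- ctrl.movep(position, orientation): joint-space move of the TCP to a pose.
- ctrl.movel(position, frame=None, max_speed=0.15): straight line of the TCP; frame=None keeps the orientation; max_speed is the mean speed in m/s.
- ctrl.set_joints(angles): joint-space move.
- ctrl.ungrasp() and ctrl.close_gripper(force=None): open the fingers fully, or close them until they stop; force is the grip in N (None keeps the last).
- ctrl.pause(seconds).
- ctrl.ik(position, orientation): joint angles nearest the present ones, or None.
- ctrl.get_state(): the state.
- ctrl.grab_frame(name): name is "side" or "top"; returns the picture (480x640x3 uint8, blue, green, red); there is no depth.
- ctrl.camera_info(name): a dict with "mtx" (3x3 intrinsics, pixels), "dist_coeffs" ([k1, k2, p1, p2, k3] as OpenCV has them; the pictures are not rectified), "R" (3x3) and "t" (3): a world point X has camera coordinates R X + t. Camera axes: x right, y down, z forward; pixel columns grow to the right and rows downward; lengths in m; the calibration is good to about 2 mm. A picture is of the moment at which its call begins. camera_info takes no time and is no camera call.
A pose or a line that the arm cannot do raises ctrl.Unreachable and nothing moves.
- ctrl.close_job(): hands the job in; it is judged then, once.
The state is a dict: "time": time; "qpos": joint angles; "qd": joint speeds; "tau": joint torques, N m; "tcp_pos": TCP position; "eef_rot": TCP orientation; "contact_force": force on the tool from outside, world axes, zero at the start; "wrist_torque": the same for the moment, N m; "width": finger opening in m; "gripper_force": force on a finger pad.
Only numpy, scipy, OpenCV 4.12 (cv2) and the standard library are available. Lean on these libraries where they do the work, as an engineer would, in place of code of your own. Each camera call takes 0.05 s, during which the arm holds its last target. There are 200 camera calls.

## Working session

There is one attempt and no reset: what is moved stays moved. The work goes in short steps, each a Python script; the robot and the scene stay as the last script left them, time stands still between calls to the robot, and variables do not carry over. Pictures are saved under pics/ and viewed, at most 14 in all, crops included, and the job is handed in when it is done.

```bash
ls; mkdir -p pics
python3 - <<'E'
from station import ctrl
import cv2
for n in("top","side"):
    cv2.imwrite(f"pics/{n}0.png",ctrl.grab_frame(n))
    print({k:v for k,v in ctrl.camera_info(n).items()})
print(ctrl.get_state())
E
```

```text
pics
station.py
{'mtx': array([[452.85654868,   0.        , 309.78009814],
       [  0.        , 452.85654868, 231.37597407],
       [  0.        ,   0.        ,   1.        ]]), 'dist_coeffs': array([-0.0196184,  0.       ,  0.       ,  0.       ,  0.       ]), 'R': array([[-0.02427113, -0.99911067,  0.03447873],
       [-0.98344407,  0.01766681, -0.18034868],
       [ 0.17957916, -0.03828517, -0.98299826]]), 't': array([-0.0158043 ,  0.55680681,  0.84477697])}
{'mtx': array([[443.77363781,   0.        , 314.76686363],
       [  0.        , 443.77363781, 245.6084276 ],
       [  0.        ,   0.        ,   1.        ]]), 'dist_coeffs': array([-0.00364668,  0.        ,  0.        ,  0.        ,  0.        ]), 'R': array([[ 0.99253384, -0.12132785, -0.01249495],
       [-0.09030734, -0.66215665, -0.743904  ],
       [ 0.08198266,  0.73947828, -0.66816968]]), 't': array([-0.53407774,  0.07727409,  0.81908936])}
{'time': 0.1, 'qpos': array([-1.01449489,  0.50826931, -0.23749557,  1.50104564,  0.12571285,
        1.14889045, -0.15480198]), 'qd': array([-0.00035859, -0.00165441,  0.00054506, -0.00391117, -0.00037581,
        0.00090739,  0.00048004]), 'tau': array([-6.56902630e-03, -6.21825457e+01, -2.19540171e+00, -2.50200409e+01,
        1.24893431e-02,  7.91610073e-03,  2.25240584e-06]), 'tcp_pos': array([0.27219419, 0.5621113 , 0.2305013 ]), 'eef_rot': array([-1.54077032e-04,  2.23504166e-01,  9.74702635e-01, -7.97819943e-04]), 'contact_force': array([-0.40812138,  0.03299526, -0.24912216]), 'wrist_torque': array([ 0.01471543, -0.00202568, -0.03947223]), 'gripper_force': 0.0, 'width': 0.08526626424884251}
```

View pics/top0.png

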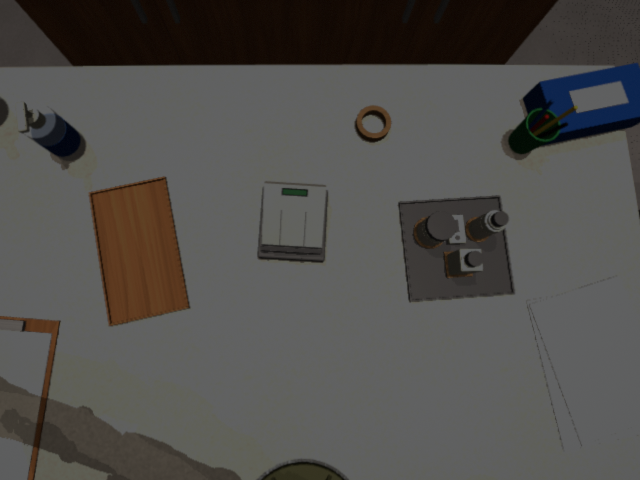

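View pics/side0.png

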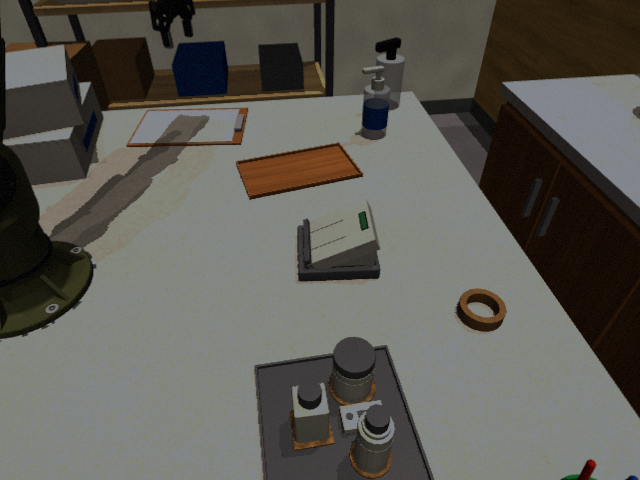

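The top view shows the side tray at about (140,250), the reader at (293,222) and the supply tray at (456,248). The jar is at (437,228), the tall bottle at (495,222), the square bottle at (470,260) and the cartridge at (457,230). The side view agrees. I'll enlarge and brighten the parts I need.

```bash
cat > h.py <<'E'
import cv2, numpy as np
from station import ctrl
def ray(n,uv):
    c=ctrl.camera_info(n); p=cv2.undistortPoints(np.array(uv,float).reshape(-1,1,2),c['mtx'],c['dist_coeffs'])[:,0]
    d=np.c_[p,np.ones(len(p))]@c['R']; return -c['R'].T@c['t'],d
def plane(n,uv,z):
    o,d=ray(n,uv); return o+d*((z-o[2])/d[:,2])[:,None]
def tri(a,b):  # a: top px list, b: side px list -> points, gap
    o1,d1=ray('top',a);o2,d2=ray('side',b);P=[]
    for x,y in zip(d1,d2):
        s=np.linalg.lstsq(np.c_[x,-y],o2-o1,rcond=None)[0]
        p,q=o1+x*s[0],o2+y*s[1]; P.append(np.r_[(p+q)/2,np.linalg.norm(p-q)])
    return np.array(P)
def proj(n,X):
    c=ctrl.camera_info(n);return cv2.projectPoints(np.array(X,float).reshape(-1,1,3),cv2.Rodrigues(c['R'])[0],c['t'],c['mtx'],c['dist_coeffs'])[0][:,0]
def crop(img,x0,y0,w,h,s,out):
    c=img[y0:y0+h,x0:x0+w]; c=(255*(c/255.)**.5).astype('uint8')
    c=cv2.resize(c,None,fx=s,fy=s,interpolation=cv2.INTER_CUBIC)
    for i in range(0,w,10): cv2.putText(c,str(x0+i) if i%20==0 else '|',(i*s,8),0,.3,(0,0,255),1)
    for i in range(10,h,10): cv2.putText(c,str(y0+i),(0,i*s+4),0,.3,(0,0,255),1)
    cv2.imwrite(out,c)
E
python3 - <<'E'
from h import *
t=cv2.imread('pics/top0.png');s=cv2.imread('pics/side0.png')
crop(t,392,190,130,118,5,'pics/a.png');crop(s,250,330,190,150,4,'pics/b.png')
crop(t,250,170,90,100,6,'pics/c.png');crop(s,285,190,110,100,6,'pics/d.png')
E
```

```text
(no output)
```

View pics/a.png

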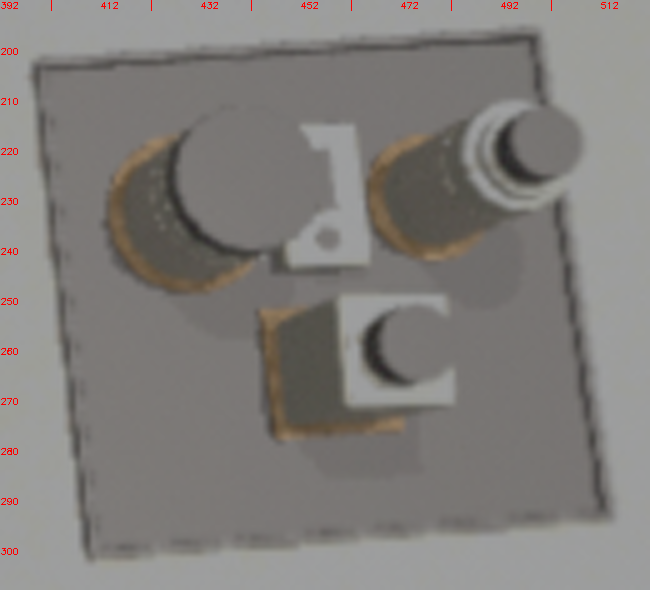

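View pics/b.png

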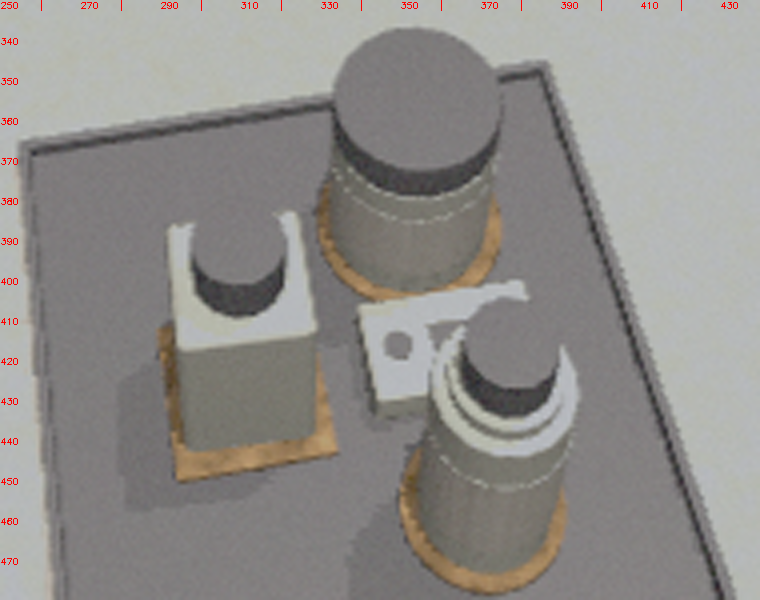

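View pics/c.png

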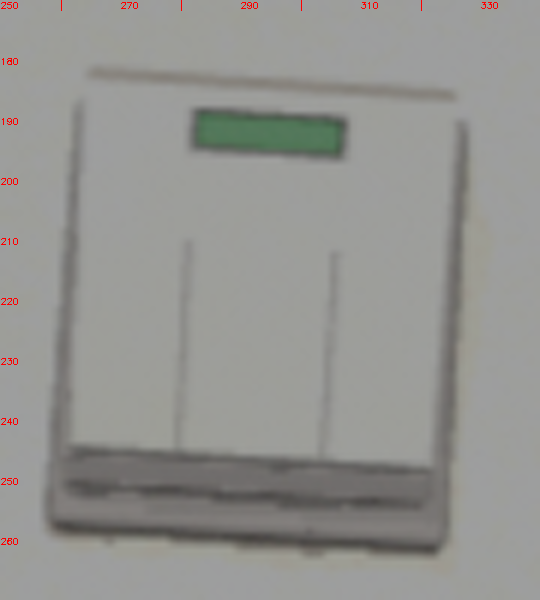

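View pics/d.png

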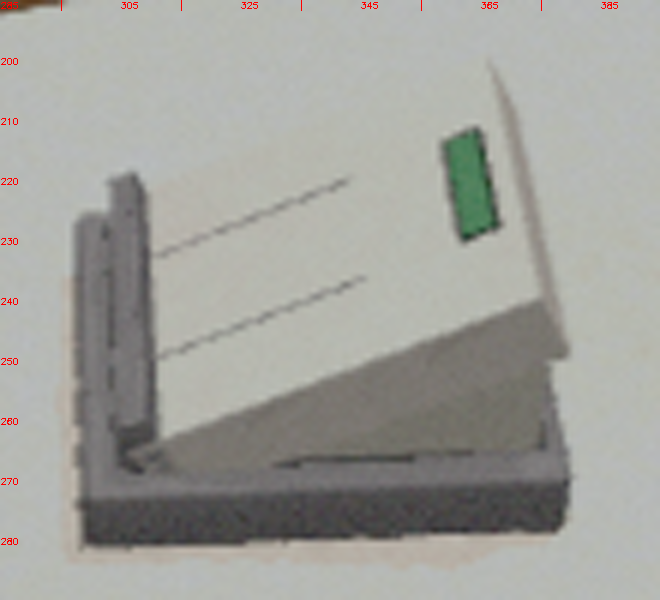

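The crops show everything needed: caps, the square shoulder, the orange coaster edges, cartridge corners, and the reader's screen and bed lines. Next I'll measure using masks, picked corners and two-view triangulation.

```bash
cat > meas.py <<'E'
from h import *
from scipy.optimize import least_squares
np.set_printoptions(precision=4,suppress=True)
t=cv2.imread('pics/top0.png');s=cv2.imread('pics/side0.png')
f=lambda P,x0,y0,k:(np.array(P,float)+.5)/k-.5+[x0,y0]
A=lambda *P:f(P,392,190,5);B=lambda *P:f(P,250,330,4);C=lambda *P:f(P,250,170,6);D=lambda *P:f(P,285,190,6)
print('caps jar,tall,sq',tri(A((252,176),(541,143),(416,343)),B((416.5,99),(512,342),(239,245))))
sq=tri(A((347,405),(455,404)),B((180,352),(315,330)));print('sq shoulder front corners?',sq)
print('sq shoulder plane .081',plane('top',A((338,295),(446,295),(455,404),(347,405)),.081))
print('cart tri (-x,+y),( -x,-y)',tri(A((287,268),(369,263)),B((360,305),(380,402))))
print('cart plane',plane('top',A((369,263),(354,124),(287,268)),.02), plane('side',B((360,305),(380,402),(525,283)),.02))
print('tray rim',plane('top',A((35,65),(538,35),(612,517),(88,558)),.01))
print('tray tri',tri(A((35,65),(88,558)),B((545,64),(22,145))))
print('screen tri',tri(C((195,108),(346,118),(343,157),(192,150)),D((480,127),(500,227),(463,243),(443,143))))
print('lines tri',tri(C((188,240),(178,450),(336,250),(322,460)),D((348,179),(156,256),(365,279),(156,358))))
print('bed low corners top z~.04',plane('top',C((68,452),(432,468)),.045))
def mask(im):
    h=cv2.cvtColor(im,cv2.COLOR_BGR2HSV); return ((h[...,0]>5)&(h[...,0]<22)&(h[...,1]>90)&(h[...,2]>50)).astype('uint8')
for n,im in(('top',t),('side',s)):
    c=[x for x in cv2.findContours(mask(im),0,2)[0] if cv2.contourArea(x)>4000/ (1 if n=='top' else 2) and x[:,0,0].max()<400 and x[:,0,1].min()>130 and x[:,0,0].min()>70]
    for x in c:
        P=plane(n,x[:,0],.01)[:,:2].astype('float32');print('sidetray',n,cv2.minAreaRect(P))
# coaster: orange pixels near each, outer arc fit by known radius
for n,im,R in(('top',t,{'jar':(410,455,212,252),'tall':(462,500,212,246),'sq':(440,478,250,282)}),('side',s,{'jar':(325,380,372,408),'tall':(345,396,430,480),'sq':(285,338,405,455)})):
    h=cv2.cvtColor(im,cv2.COLOR_BGR2HSV);m=((h[...,1]>75)&(h[...,0]<25)&(h[...,0]>4))
    for k,(a,b,c,d) in R.items():
        v,u=np.nonzero(m[c:d,a:b]);P=plane(n,np.c_[u+a,v+c],.007)[:,:2].astype('float32')
        if k=='sq': print(n,k,len(P),cv2.minAreaRect(P));continue
        H=cv2.convexHull(P)[:,0]; r=.034 if k=='jar' else .027
        g=least_squares(lambda q:np.hypot(*(H-q).T)-r,P.mean(0),loss='soft_l1',f_scale=.001)
        print(n,k,len(P),g.x,np.abs(g.fun).mean())
E
python3 meas.py
```

```text
caps jar,tall,sq [[ 0.5578 -0.2805  0.0887  0.0002]
 [ 0.5641 -0.3824  0.1159  0.0018]
 [ 0.4912 -0.3337  0.1011  0.0014]]
sq shoulder front corners? [[ 0.4724 -0.331   0.0336  0.0028]
 [ 0.4908 -0.3552  0.0822  0.0435]]
sq shoulder plane .081 [[ 0.512  -0.3131  0.081 ]
 [ 0.5112 -0.3554  0.081 ]
 [ 0.4691 -0.355   0.081 ]
 [ 0.4697 -0.313   0.081 ]]
cart tri (-x,+y),( -x,-y) [[ 0.5333 -0.3155  0.0204  0.0026]
 [ 0.5345 -0.3502  0.0201  0.0022]]
cart plane [[ 0.5335 -0.3502  0.02  ]
 [ 0.5923 -0.349   0.02  ]
 [ 0.532  -0.3156  0.02  ]] [[ 0.5346 -0.3151  0.02  ]
 [ 0.5356 -0.35    0.02  ]
 [ 0.5933 -0.3144  0.02  ]]
tray rim [[ 0.6222 -0.2182  0.01  ]
 [ 0.6321 -0.4363  0.01  ]
 [ 0.4272 -0.4469  0.01  ]
 [ 0.4161 -0.2277  0.01  ]]
tray tri [[ 0.6237 -0.2185  0.0094  0.0026]
 [ 0.4172 -0.228   0.0083  0.0022]]
screen tri [[ 0.6356  0.025   0.0918  0.0009]
 [ 0.6317 -0.0232  0.0913  0.0008]
 [ 0.6207 -0.0221  0.0854  0.0015]
 [ 0.624   0.0263  0.0856  0.0019]]
lines tri [[ 0.5959  0.0283  0.0731  0.0008]
 [ 0.5334  0.0333  0.0439  0.0024]
 [ 0.5925 -0.0195  0.0725  0.0003]
 [ 0.5286 -0.0142  0.0431  0.0011]]
bed low corners top z~.04 [[ 0.532   0.0693  0.045 ]
 [ 0.5244 -0.0504  0.045 ]]
sidetray top ((0.5344600081443787, 0.3224186301231384), (0.27966007590293884, 0.16033169627189636), 11.738525390625)
sidetray side ((0.5353382229804993, 0.3256465792655945), (0.2814425528049469, 0.16459494829177856), 11.640372276306152)
top jar 208 [ 0.558 -0.28 ] 0.0038283816107563817
top tall 171 [ 0.5627 -0.3832] 0.00036415695624901387
top sq 190 ((0.4908863306045532, -0.3350113034248352), (0.05461962893605232, 0.055781446397304535), 1.9906947612762451)
side jar 289 [ 0.5592 -0.2784] 0.0005513873185019735
side tall 384 [ 0.5643 -0.3826] 0.0002165495660446703
side sq 469 ((0.4918966591358185, -0.33381736278533936), (0.054921168833971024, 0.055771950632333755), 2.8027193546295166)
```

The measurements agree with the text: cap heights are within 2 mm, the coasters are 104 and 70 mm apart, the slope is 25°, and the reader origin is consistent to 1 mm. Now I'll write the motion helpers and check reachability.

```bash
cat > m.py <<'E'
from h import *
from scipy.spatial.transform import Rotation as Ro
np.set_printoptions(precision=4,suppress=True)
TH=.047; COAST={'jar':(.5586,-.2793),'tall':(.5635,-.3828),'sq':(.4913,-.3344)}
OBJ={'jar':(.5580,-.2800),'tall':(.5640,-.3824),'sq':(.4908,-.3340)}
SC=np.array([.535,.324]);STH=.2045;SX=np.array([np.cos(STH),np.sin(STH)])
SIDE={'jar':SC+.085*SX,'tall':SC,'sq':SC-.085*SX}
GZ={'jar':.040,'tall':.052,'sq':.042}       # TCP height on the coaster (underside at .007)
PHI={'jar':TH,'tall':TH,'sq':TH+np.pi/2}    # closing line in supply tray
RO,RTH=np.array([.569,.0064]),-.08
def quat(z,phi):
    z=np.array(z,float);y=np.array([np.cos(phi),np.sin(phi),0]);y-=z*(y@z);y/=np.linalg.norm(y)
    q=Ro.from_matrix(np.c_[np.cross(y,z),y,z]).as_quat();return q[[3,0,1,2]]
def best(p,phi,z=(0,0,-1)):
    q0=np.array(ctrl.get_state()['qpos']);c=[]
    for f in(phi,phi+np.pi):
        q=quat(z,f);j=ctrl.ik(list(p),list(q))
        if j is not None:c.append((np.abs(np.array(j)-q0).max(),list(q)))
    return min(c)[1] if c else None
HI=.22
def pick(xy,z,phi,force=40,zdir=None):
    p=[*xy,HI];ctrl.movep(p,best(p,phi))
    ctrl.movel([*xy,z],max_speed=.2);ctrl.close_gripper(force);ctrl.pause(.2)
    s=ctrl.get_state();print('width',s['width'],'f',s['gripper_force'],s['contact_force'])
    ctrl.movel([*xy,HI],max_speed=.25);s=ctrl.get_state();print('lifted width',s['width'],'t',s['time'])
def place(xy,z,phi):
    p=[*xy,HI];ctrl.movep(p,best(p,phi))
    ctrl.movel([*xy,z+.03],max_speed=.25);ctrl.movel([*xy,z],max_speed=.05);ctrl.pause(.2)
    print('F',ctrl.get_state()['contact_force']);ctrl.ungrasp();ctrl.pause(.2)
    ctrl.movel([*xy,HI],max_speed=.25);print('t',ctrl.get_state()['time'])
E
python3 - <<'E'
from m import *
for k in OBJ:
    for z in(HI,GZ[k]):
        print(k,[best([*OBJ[k],z],PHI[k]) is not None, best([*SIDE[k],z],STH+np.pi/2) is not None],SIDE[k])
n=np.array([-np.sin(np.radians(25))*np.cos(RTH),-np.sin(np.radians(25))*np.sin(RTH),np.cos(np.radians(25))])
for h in(0,.1): print(best(np.array([.554,.0076,.054])+n*h,RTH+np.pi/2,-n))
E
```

```text
jar [True, True] [0.6182 0.3413]
jar [True, True] [0.6182 0.3413]
tall [True, True] [0.535 0.324]
tall [True, True] [0.535 0.324]
sq [True, True] [0.4518 0.3067]
sq [True, True] [0.4518 0.3067]
[np.float64(0.2162664853326133), np.float64(0.039041427293795644), np.float64(0.9755150744469242), np.float64(-0.008655276052996864)]
[np.float64(0.2162664853326133), np.float64(0.039041427293795644), np.float64(0.9755150744469242), np.float64(-0.008655276052996864)]
```

Run:
```python
from m import *
k='sq'
pick(OBJ[k],GZ[k],PHI[k]); place(SIDE[k],GZ[k]-.004+.001,STH+np.pi/2)
cv2.imwrite('pics/s1.png',ctrl.grab_frame('side'));cv2.imwrite('pics/t1.png',ctrl.grab_frame('top'))
```

```text
width 0.04360540647781777 f 40.180354714393616 [-0.9866  1.7656  6.9961]
lifted width 0.04357605665551439 t 5.8917
F [ 0.1562 -0.2923 -1.0605]
t 11.45
```

View pics/s1.png

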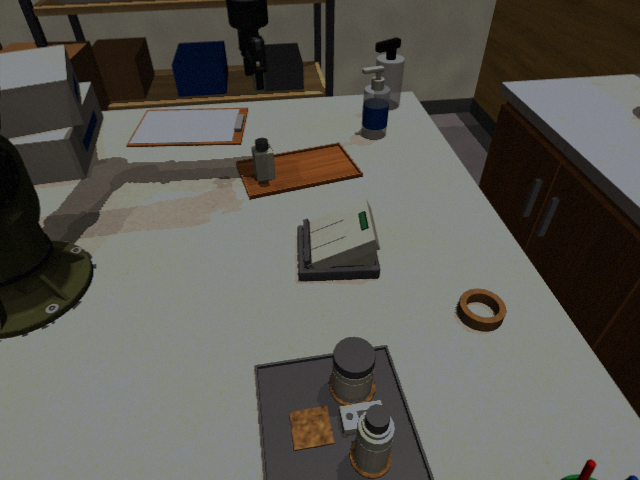

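The square bottle now stands upright in the side tray at (263,160), and the other items are undisturbed. Next are the jar and the tall bottle.

Run:
```python
from m import *
for k in('jar','tall'):
    pick(OBJ[k],GZ[k],PHI[k]); place(SIDE[k],GZ[k]-.004+.001,STH+np.pi/2)
s=cv2.imread;S=ctrl.grab_frame('side');T=ctrl.grab_frame('top')
cv2.imwrite('pics/s2.png',S);cv2.imwrite('pics/t2.png',T)
crop(S,225,100,150,105,5,'pics/e.png');crop(T,400,195,115,110,5,'pics/f.png');crop(S,250,360,180,115,4,'pics/g.png')
a=cv2.imread('pics/f.png');b=cv2.imread('pics/g.png');b=cv2.copyMakeBorder(b[:, :],0,0,0,0,0)
```

```text
width 0.057333902749019595 f 42.8883370757103 [-0.2825  1.9721  7.4445]
lifted width 0.05718713638316682 t 16.1833
F [-3.8046 -0.8062  6.4305]
t 21.6083
width 0.043505343715168225 f 40.70456385612488 [-1.2642  2.0923  5.5217]
lifted width 0.04333318862477967 t 26.6583
F [-3.4493 -0.3694  3.9135]
t 32.3583
```

View pics/e.png

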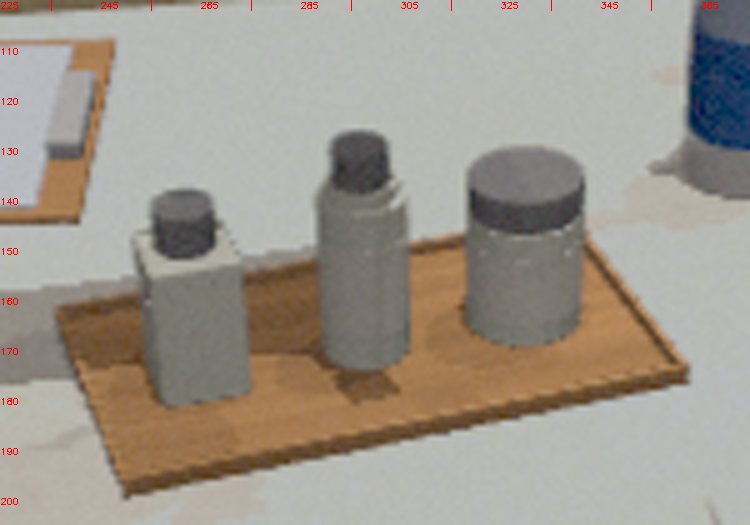

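View pics/f.png

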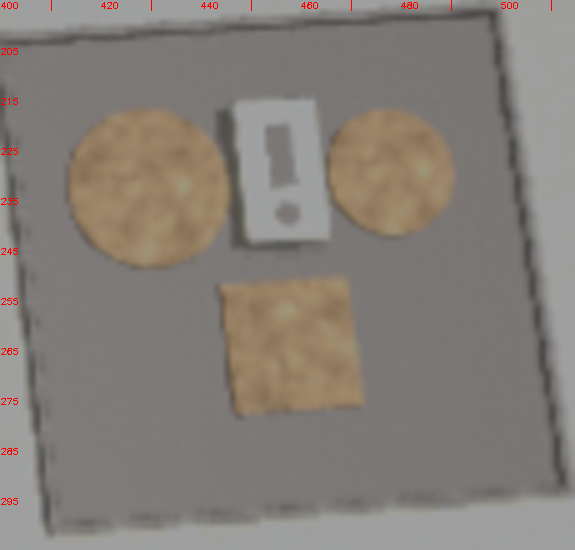

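View pics/g.png

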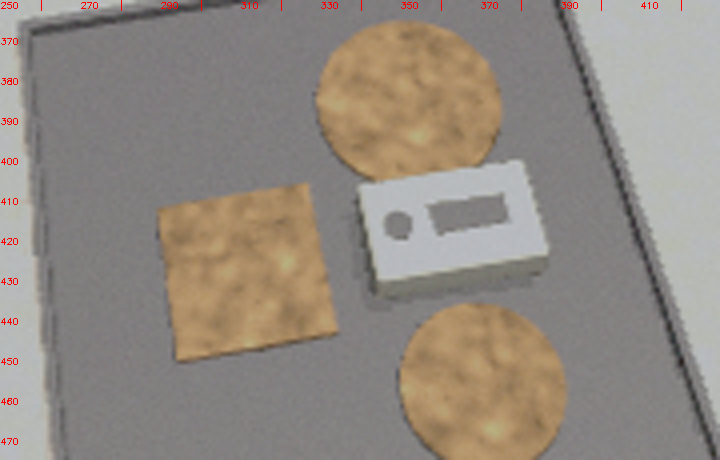

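All three containers stand upright in the side tray. The cartridge is fully visible, window up, with top-face corners in crop f at (234,100), (314,99), (331,240) and (246,243). The coasters are clear too, so I'll re-measure the cartridge and coasters from both views.

Run:
```python
from m import *
f=lambda P,x0,y0,k:(np.array(P,float)+.5)/k-.5+[x0,y0]
a=f([(234,100),(314,99),(331,240),(246,243)],400,195,5);b=f([(523,160),(548,255),(378,282),(360,185)],250,360,4)
P=tri(a,b);print(P,P.mean(0));e=(P[0]+P[1]-P[2]-P[3])/2;w=(P[0]+P[3]-P[1]-P[2])/2
print('L',np.hypot(*e[:2]),np.arctan2(e[1],e[0]),'W',np.hypot(*w[:2]),np.arctan2(-w[0],w[1]))
C={}
for n,box in(('top',(405,500,205,285)),('side',(280,400,360,480))):
    im=cv2.imread(f'pics/{n[0]}2.png');h=cv2.cvtColor(im,cv2.COLOR_BGR2HSV)
    m=((h[...,1]>75)&(h[...,0]<25)&(h[...,0]>4)).astype('uint8');k=np.zeros_like(m);k[box[2]:box[3],box[0]:box[1]]=1
    m=cv2.morphologyEx(m*k,cv2.MORPH_CLOSE,np.ones((3,3)))
    for c in cv2.findContours(m,0,1)[0]:
        if cv2.contourArea(c)<200:continue
        M=cv2.moments(c);uv=[M['m10']/M['m00'],M['m01']/M['m00']];print(n,uv,plane(n,uv,.007)[0],np.ptp(plane(n,c[:,0],.007),axis=0)[:2]);C.setdefault(n,[]).append(uv)
o=[sorted(C['top'],key=lambda q:q[0])[i] for i in (0,1,2)];s=sorted(C['side'],key=lambda q:q[1])
print('jar,sq,tall tri',tri(o,s))
```

```text
[[ 0.5922 -0.3143  0.022   0.0004]
 [ 0.5926 -0.3486  0.021   0.0009]
 [ 0.5337 -0.3506  0.021   0.0024]
 [ 0.5334 -0.3152  0.0199  0.0026]] [ 0.563  -0.3322  0.021   0.0016]
L 0.0589229573945336 0.02477049587918004 W 0.03484091927179792 0.009221697425627142
top [457.7720380364944, 263.61115394500126] [ 0.4908 -0.3353  0.007 ] [0.0559 0.0572]
top [477.5392257622473, 229.01610140459061] [ 0.5631 -0.3838  0.007 ] [0.0519 0.0546]
top [429.30429292929296, 232.2384259259259] [ 0.558  -0.2801  0.007 ] [0.0664 0.0704]
side [370.3347979982912, 456.699499572806] [ 0.5642 -0.3832  0.007 ] [0.0542 0.0556]
side [310.796106895414, 427.77444187836795] [ 0.4918 -0.3348  0.007 ] [0.0568 0.0578]
side [351.65156794425087, 384.94692218350747] [ 0.559 -0.278  0.007] [0.0682 0.0643]
jar,sq,tall tri [[ 0.5582 -0.2794  0.0094  0.0011]
 [ 0.4912 -0.3351  0.0074  0.001 ]
 [ 0.5635 -0.3835  0.0077  0.0012]]
```

Cartridge: centre (0.563, -0.332), top at 0.021, yaw 0.018, size about 59 × 35 mm. The fingers will come down beside it over the coasters, whose tops are at 7 mm, so I'll grip with the tip at 9 mm.

```bash
cat >> m.py <<'E'
r=np.radians(25);ex=np.array([np.cos(RTH),np.sin(RTH),0]);ez=np.array([0,0,1.])
up=ex*np.cos(r)+ez*np.sin(r);nn=-ex*np.sin(r)+ez*np.cos(r)
def bed(d,h): return np.r_[RO,0]+ex*-.045+ez*.040+up*d+nn*h   # d along slope from ledge, h above bed
E
python3 - <<'E'
from m import *
pick((.563,-.3322),.009,.018+np.pi/2,30)
p=bed(.033,.09);ctrl.movep(list(p),best(p,RTH+np.pi/2,-nn))
ctrl.movel(list(bed(.033,.025)),max_speed=.15)
s=ctrl.get_state();print(s['width'],s['time'],s['tcp_pos']-bed(.033,.025))
S=ctrl.grab_frame('side');T=ctrl.grab_frame('top');crop(S,275,170,130,115,5,'pics/i.png');cv2.imwrite('pics/s3.png',S);cv2.imwrite('pics/t3.png',T)
E
```

```text
width 0.03510941292484312 f 31.010316610336304 [-0.9039  1.1076  5.6235]
lifted width 0.03552259176450724 t 37.7167Traceback (most recent call last):
  File "<stdin>", line 4, in <module>
host.Unreachable: the arm cannot follow that straight line within its joint ranges
```

Run:
```python
from m import *
print(ctrl.get_state()['qpos'],ctrl.get_state()['width'])
for f in(RTH+np.pi/2,RTH-np.pi/2):
  for h in(.09,.06,.025,.006):
    j=ctrl.ik(list(bed(.033,h)),list(quat(-nn,f)));print(f,h,None if j is None else np.array(j))
```

```text
[-0.6604  0.3969  0.7338  2.3207 -1.2592  0.2276 -0.4743] 0.0351491182197777
1.4907963267948965 0.09 [-0.6613  0.3961  0.733   2.3227 -1.2596  0.2271 -0.4743]
1.4907963267948965 0.06 [ 0.0541  0.387  -0.2373  2.3214  1.5009  0.1845 -0.1157]
1.4907963267948965 0.025 [ 0.6488  0.7466 -1.2255  2.3134  1.6157  0.8463 -0.2069]
1.4907963267948965 0.006 [ 0.6377  0.8049 -1.2257  2.3098  1.6661  0.889  -0.2338]
-1.6507963267948966 0.09 [-0.6613  0.3961  0.733   2.3227 -1.2596  0.2271 -0.4743]
-1.6507963267948966 0.06 None
-1.6507963267948966 0.025 [ 0.057   0.4702 -0.2394  2.3205  1.9063  0.2092  2.6287]
-1.6507963267948966 0.006 [ 0.1927  0.5344 -0.4347  2.3151  1.8975  0.3262  2.6471]
```

The tilted pose sits near a wrist limit (joint 6) in this arm posture. I'll go through a high waypoint into the elbow-swung posture found for h = 0.006–0.025.

Run:
```python
from m import *
p=[.55,-.1,.34];ctrl.movep(p,best(p,np.pi/2));print(ctrl.get_state()['qpos'])
a=np.array([.6488,.7466,-1.2255,2.3134,1.6157,.8463,-.2069]);b=np.array([.6377,.8049,-1.2257,2.3098,1.6661,.889,-.2338])
ctrl.set_joints(list(a+(a-b)*4));s=ctrl.get_state();print(s['qpos'],s['tcp_pos'],bed(.033,.1),s['eef_rot'],quat(-nn,RTH+np.pi/2),s['width'],s['time'])
for f in(RTH+np.pi/2,RTH-np.pi/2):
  for h in(.09,.06,.025,.006):
    j=ctrl.ik(list(bed(.033,h)),list(quat(-nn,f)));print(h,None if j is None else np.array(j))
```

```text
[-0.5063  0.5131  1.105   1.4911 -0.4604  1.4207 -0.9548]
[ 0.6925  0.5135 -1.2232  2.3274  1.4134  0.6758 -0.0995] [0.5121 0.0208 0.1416] [0.5118 0.011  0.1446] [ 0.2262  0.0448  0.973  -0.0037] [ 0.2163  0.039   0.9755 -0.0087] 0.035255931184505346 42.1667
0.09 [ 0.7022  0.534  -1.213   2.3089  1.3895  0.6856 -0.0357]
0.06 [ 0.6476  0.6023 -1.1593  2.3145  1.5068  0.7078 -0.1316]
0.025 [ 0.5911  0.6743 -1.0902  2.314   1.6302  0.7244 -0.2245]
0.006 [ 0.5618  0.7096 -1.0482  2.3106  1.693   0.7276 -0.2694]
0.09 [-0.6717  0.4003  0.7494  2.3228 -1.2725  0.2354 -0.4608]
0.06 None
0.025 [ 0.057   0.4702 -0.2394  2.3205  1.9063  0.2092  2.6287]
0.006 [ 0.058   0.5151 -0.2391  2.3168  2.0658  0.2315  2.4744]
```

The posture works and the path continues smoothly. I'll lower to 25 mm above the bed and check.

Run:
```python
from m import *
ctrl.movep(list(bed(.033,.09)),list(quat(-nn,RTH+np.pi/2)))
ctrl.movel(list(bed(.033,.025)),max_speed=.15);s=ctrl.get_state();print(s['tcp_pos']-bed(.033,.025),s['width'],s['time'],s['qpos'])
S=ctrl.grab_frame('side');T=ctrl.grab_frame('top');crop(S,275,170,130,115,5,'pics/i.png');cv2.imwrite('pics/s3.png',S);cv2.imwrite('pics/t3.png',T)
```

```text
[-0.0004  0.0008  0.0002] 0.035214676642072194 43.0 [ 0.6023  0.686  -1.1161  2.3142  1.6259  0.7449 -0.2207]
```

View pics/i.png

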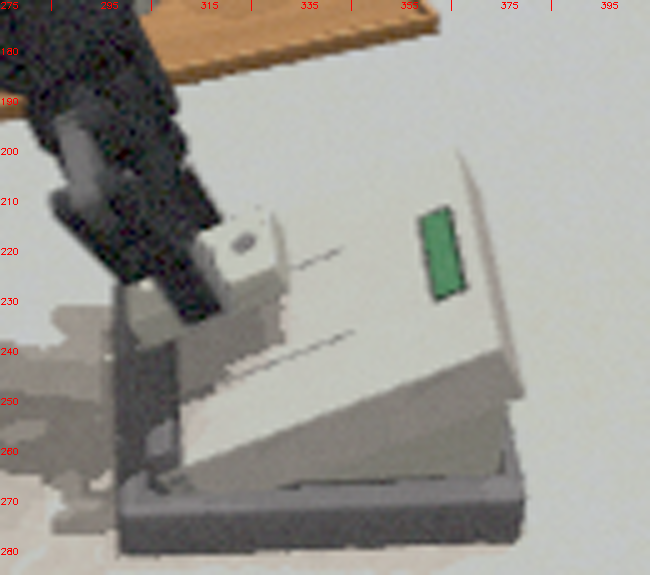

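The cartridge is held parallel to the bed, in line, with its lower end clear of the ledge. I'll lay it down, release, retreat along the bed normal and look.

Run:
```python
from m import *
ctrl.movel(list(bed(.033,.0055)),max_speed=.04);ctrl.pause(.2);print(ctrl.get_state()['contact_force'])
ctrl.ungrasp();ctrl.pause(.3);ctrl.movel(list(bed(.033,.085)),max_speed=.15)
ctrl.set_joints([0.6925,0.5135,-1.2232,2.0,1.4134,0.6758,-0.0995])
p=[.5,.2,.3];ctrl.movep(p,best(p,STH+np.pi/2))
print(ctrl.get_state()['time'],ctrl.get_state()['tcp_pos'])
S=ctrl.grab_frame('side');T=ctrl.grab_frame('top')
c='pics/k1.png';crop(S,290,190,90,90,6,c);crop(T,250,175,90,90,6,'pics/k2.png')
a,b=cv2.imread(c),cv2.imread('pics/k2.png');cv2.imwrite('pics/k.png',cv2.resize(np.hstack([a,b]),(800,400)))
cv2.imwrite('pics/s4.png',S);cv2.imwrite('pics/t4.png',T)
```

```text
[-3.453  -3.3724 14.2273]
47.2917 [0.5006 0.1986 0.2989]
```

View pics/k.png

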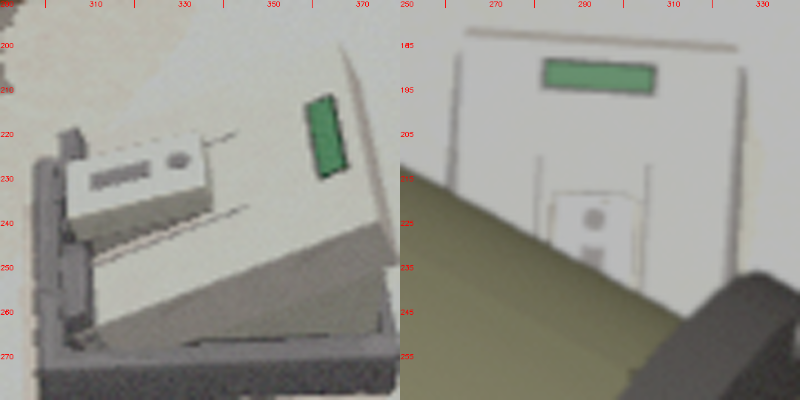

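The cartridge lies flush on the bed between the guide lines, with its lower end by the ledge. I'll check this numerically by casting the top-face corners onto the plane 16 mm above the bed.

Run:
```python
from m import *
ey=np.cross(ez,ex);p0=bed(0,.016)
for n,P,o in(('side',[(203,135),(210,188),(75,215),(66,160)],(290,190)),('top',[(553,192),(640,196)],(250-90,175))):
    uv=(np.array(P)+.5)/(400/90)-.5+o
    O,D=ray(n,uv)
    X=O+D*(((p0-O)@nn)/(D@nn))[:,None]-p0
    print(n,np.c_[X@up,X@ey])
```

```text
side [[ 0.0677  0.0104]
 [ 0.068  -0.024 ]
 [ 0.0075 -0.0081]
 [ 0.0043  0.03  ]]
top [[ 0.0655  0.0166]
 [ 0.0661 -0.0209]]
```

The long edges come out skewed in this plane. That suggests the lower end is raised, perhaps perched on the ledge, and that the reader's x is a few mm off. I'll move the arm clear, re-measure, and triangulate the corners.

Run:
```python
from m import *
f=lambda P,x0,y0,k:(np.array(P,float)+.5)/k-.5+[x0,y0]
X=plane('side',f([(82,545),(560,530)],285,190,6),0);m=X.mean(0)[:2];print('base',X,np.hypot(*(X[1]-X[0])[:2]))
d=(X[1]-X[0])[:2];d/=np.hypot(*d);print('origin',m+.068*np.array([-d[1],d[0]]),np.arctan2(d[1],d[0]))
p=[.45,.42,.3];ctrl.movep(p,best(p,STH+np.pi/2))
S=ctrl.grab_frame('side');T=ctrl.grab_frame('top');cv2.imwrite('pics/s5.png',S);cv2.imwrite('pics/t5.png',T)
crop(S,295,200,60,66,6,'pics/k1.png');crop(T,255,200,72,66,6,'pics/k2.png')
cv2.imwrite('pics/l.png',np.hstack([cv2.imread('pics/k1.png'),cv2.imread('pics/k2.png')]))
```

```text
base [[ 0.5012 -0.0492  0.    ]
 [ 0.6489 -0.0626  0.    ]] 0.14829429018505103
origin [0.5812 0.0118] -0.09036828968461492
```

View pics/l.png

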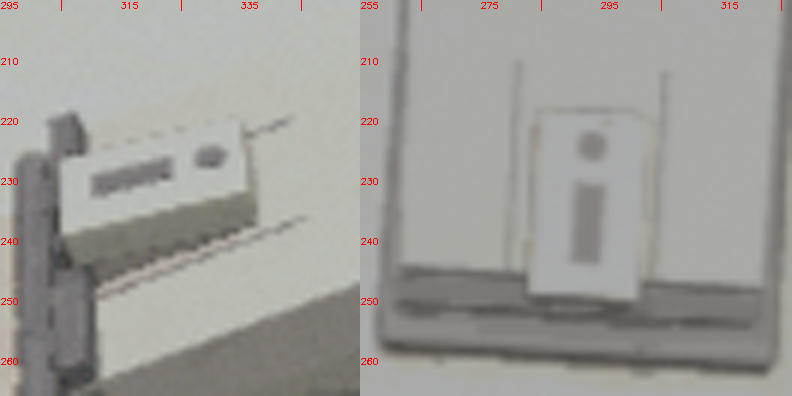

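The lower end overlaps the ledge in both views, so the cartridge is perched on it. I'll recompute the reader pose by casting its known corners at their known heights, and triangulate the cartridge's corners.

Run:
```python
from m import *
f=lambda P,x0,y0,k:(np.array(P,float)+.5)/k-.5+[x0,y0]
C=lambda *P:f(P,250,170,6);D=lambda *P:f(P,285,190,6)
for nme,n,P,z,lx in(('bedtop','top',C((88,72),(456,96)),.0911,.0647),('bedtop','side',D((490,60),(543,299)),.0911,.0647),('front','top',C((50,533),(440,550)),0,-.075),('front .01','top',C((50,533),(440,550)),.01,-.075)):
    X=plane(n,P,z)[:,:2];m=X.mean(0);w=X[0]-X[1];L=np.hypot(*w);w/=L;e=np.array([w[1],-w[0]])
    print(nme,n,X.ravel(),'L',L,'yaw',np.arctan2(e[1],e[0]),'origin',m-lx*e)
print('bedtop tri',tri(C((88,72),(456,96)),D((490,60),(543,299))))
print('cart',tri(f([(535-360,110),(645-360,115),(638-360,300),(528-360,294)],255,200,6),f([(243,125),(248,188),(62,238),(62,158)],295,200,6)))
```

```text
bedtop top [ 0.6478  0.0591  0.6381 -0.0586] L 0.11814102251746209 yaw -0.08185660683569422 origin [0.5785 0.0055]
bedtop side [ 0.6466  0.0602  0.6376 -0.0564] L 0.11696693251242732 yaw -0.07707046422935662 origin [0.5776 0.0069]
front top [ 0.5109  0.0788  0.5023 -0.0552] L 0.13431635625463212 yaw -0.06388990048139673 origin [0.5815 0.007 ]
front .01 top [ 0.5097  0.078   0.5012 -0.0546] L 0.13287423207099677 yaw -0.06388990048139698 origin [0.5803 0.0069]
bedtop tri [[ 0.6469  0.0591  0.0921  0.0011]
 [ 0.6373 -0.0585  0.093   0.0005]]
cart [[ 0.5796  0.023   0.0764  0.0013]
 [ 0.576  -0.0122  0.0805  0.0004]
 [ 0.5191 -0.009   0.0644  0.0012]
 [ 0.5221  0.0263  0.0666  0.0027]]
```

The reader origin is (0.579, 0.0065); my first value used occlusion-limited line ends, so x was about 10 mm short. The cartridge sits at 12.8°, perched on the ledge. I'll regrasp it at its actual tilt and lay it down at the corrected spot.

```bash
sed -i 's/^RO,RTH=.*/RO,RTH=np.array([.579,.0065]),-.08/' m.py
python3 - <<'E'
from m import *
t=.2237;uc=ex*np.cos(t)+ez*np.sin(t);nc=-ex*np.sin(t)+ez*np.cos(t)
und=np.array([.5492,.0070,.0712])-.016*nc;g=und+.006*nc
W=[0.6925,0.5135,-1.2232,2.0,1.4134,0.6758,-0.0995]
p=[.5,.2,.3];ctrl.movep(p,best(p,STH+np.pi/2));ctrl.set_joints(W)
q=list(quat(-nc,RTH+np.pi/2));pre=g+.08*nc;j=ctrl.ik(list(pre),q);print(np.array(j))
if np.abs(np.array(j)-W).max()<.8:
    ctrl.movep(list(pre),q);ctrl.movel(list(g+.02*nc),max_speed=.15);ctrl.movel(list(g),max_speed=.05)
    print(ctrl.get_state()['contact_force']);ctrl.close_gripper(30);ctrl.pause(.2)
    s=ctrl.get_state();print(s['width'],s['contact_force'],s['time'])
    ctrl.movel(list(g+.05*nc),max_speed=.15);print(ctrl.get_state()['width'])
    j=ctrl.ik(list(bed(.034,.05)),list(quat(-nn,RTH+np.pi/2)));print(np.array(j),ctrl.get_state()['qpos'])
    j=ctrl.ik(list(bed(.034,.006)),list(quat(-nn,RTH+np.pi/2)));print(np.array(j))
E
```

```text
[ 0.6614  0.5739 -1.1308  2.0674  0.9118  0.8015  0.4892]
[-0.6429 -0.3874 -0.5315]
0.034862413175369616 [-2.4375  0.0761  5.4039] 52.8417
0.03483312344338033
[ 0.472   0.5211 -0.8465  2.2905  1.5293  0.5065 -0.133 ] [ 0.6132  0.6147 -1.0668  2.0875  0.9914  0.7579  0.4228]
[ 0.3954  0.6061 -0.745   2.2852  1.7288  0.5047 -0.3058]
```

Run:
```python
from m import *
ctrl.movep(list(bed(.034,.05)),list(quat(-nn,RTH+np.pi/2)));ctrl.movel(list(bed(.034,.014)),max_speed=.1);ctrl.pause(.2)
f0=ctrl.get_state()['contact_force'];print(f0)
for h in np.arange(.0125,.003,-.001):
    ctrl.movel(list(bed(.034,h)),max_speed=.03);ctrl.pause(.1);s=ctrl.get_state();F=(s['contact_force']-f0)@nn;print(round(h,4),F,s['contact_force']-f0)
    if F>3.5:break
print(ctrl.get_state()['time'])
```

```text
[-0.2759 -0.5956 -0.1946]
0.0125 -0.2529687009507846 [ 0.1081 -0.2393 -0.22  ]
0.0115 -0.5144945252832486 [ 0.3904  0.0818 -0.3893]
0.0105 -0.8235104682331607 [ 0.2485  1.2444 -0.8395]
0.0095 -0.0012419730575877845 [-0.1834  0.748  -0.1145]
0.0085 -1.1603356269422584 [ 0.3004  0.4869 -1.1588]
0.0075 4.79332659117358 [-1.644   0.515   4.5055]
56.725
```

Contact came at h ≈ 7.5 mm (6 expected, plus the 1.4 mm height bias), and the force is along the bed normal, so it is seated. I'll release and verify.

Run:
```python
from m import *
ctrl.ungrasp();ctrl.pause(.3);ctrl.movel(list(bed(.034,.085)),max_speed=.15)
ctrl.set_joints([0.6925,0.5135,-1.2232,2.0,1.4134,0.6758,-0.0995])
p=[.5,.2,.3];ctrl.movep(p,best(p,STH+np.pi/2));p=[.45,.42,.3];ctrl.movep(p,best(p,STH+np.pi/2));print(ctrl.get_state()['time'])
S=ctrl.grab_frame('side');T=ctrl.grab_frame('top');cv2.imwrite('pics/s6.png',S);cv2.imwrite('pics/t6.png',T)
crop(S,295,200,60,66,6,'pics/k1.png');crop(T,255,200,72,66,6,'pics/k2.png')
m=np.hstack([cv2.imread('pics/k1.png'),cv2.imread('pics/k2.png')])
crop(S,230,115,140,75,4,'pics/k3.png');k=cv2.imread('pics/k3.png')[40:240];k=cv2.copyMakeBorder(k,0,0,0,max(0,m.shape[1]-k.shape[1]),0)[:,:m.shape[1]]
cv2.imwrite('pics/n.png',np.vstack([m,k]))
```

```text
60.925
```

View pics/n.png

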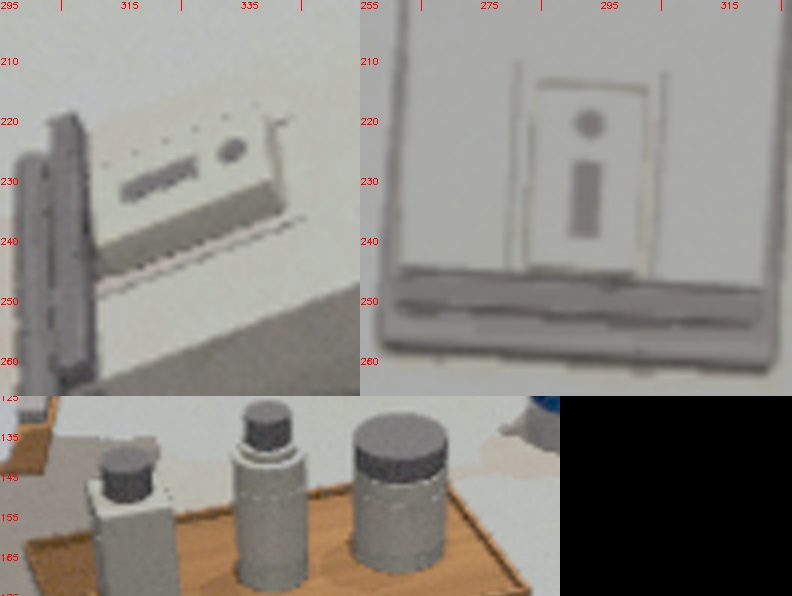

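The cartridge lies parallel to the slope, with its lower end at the ledge (top view row 245) and centred between the guide lines. The containers are still upright. I'll check its numbers, then return the containers.

Run:
```python
from m import *
f=lambda P,x0,y0,k:(np.array(P,float)+.5)/k-.5+[x0,y0]
P=tri(f([(535-360,85),(648-360,92),(638-360,275),(527-360,266)],255,200,6),f([(265,115),(272,180),(95,243),(88,168)],295,200,6))
c=P[:,:3].mean(0);e=P[:2,:3].mean(0)-P[2:,:3].mean(0)
X=c-nn*.016-np.r_[RO,0];ey=np.cross(ez,ex)
print(P,'reader frame',X@ex,X@ey,X[2],'tilt',np.degrees(np.arctan2(e[2],np.hypot(*e[:2]))),'yaw',np.arctan2(e[1],e[0]))
```

```text
[[ 0.5868  0.0228  0.0798  0.0007]
 [ 0.583  -0.0133  0.0837  0.0006]
 [ 0.5284 -0.0092  0.0612  0.0026]
 [ 0.5311  0.0266  0.0615  0.001 ]] reader frame -0.014872148164750727 -0.0015235839144467768 0.057066006822498766 tilt 20.26892983747811 yaw -0.0708800294861459
```

Run:
```python
from m import *
f=lambda P,x0,y0,k:(np.array(P,float)+.5)/k-.5+[x0,y0]
ey=np.cross(ez,ex)
def onbed(n,uv,h):
    p0=bed(0,h+.0013);O,D=ray(n,uv);X=O+D*(((p0-O)@nn)/(D@nn))[:,None]-p0;return np.c_[X@up,X@ey]
s=lambda *P:f(P,295,200,6)
print('under edge',onbed('side',s((97,284),(285,212)),0))
print('guide line',onbed('side',s((97,298),(303,215)),0))
print('top edge near',onbed('side',s((95,245),(272,180)),.016))
print('top view',onbed('top',f([(535-360,85),(648-360,92),(638-360,275),(527-360,266)],255,200,6),.016))
S=cv2.imread('pics/s6.png');h=cv2.cvtColor(S,cv2.COLOR_BGR2GRAY)[205:255,308:345]
# dark side face: boundary rows per column
for u in range(312,342,4):
    col=cv2.cvtColor(S,cv2.COLOR_BGR2GRAY)[215:255,u].astype(int);print(u,col.tolist())
```

```text
under edge [[-0.0022 -0.0149]
 [ 0.0619 -0.0152]]
guide line [[-0.0024 -0.0213]
 [ 0.0675 -0.0197]]
top edge near [[ 0.0049 -0.0164]
 [ 0.0643 -0.0183]]
top view [[ 0.0638  0.0167]
 [ 0.0638 -0.0194]
 [ 0.0027 -0.0199]
 [ 0.0035  0.0163]]
312 [138, 138, 140, 138, 136, 134, 130, 132, 131, 133, 131, 135, 106, 133, 137, 136, 134, 139, 135, 136, 132, 135, 136, 138, 135, 103, 62, 59, 48, 45, 47, 87, 113, 100, 91, 130, 134, 134, 135, 134]
316 [138, 139, 136, 134, 133, 135, 133, 130, 136, 131, 134, 136, 138, 133, 136, 78, 58, 55, 82, 133, 137, 137, 138, 127, 68, 59, 57, 60, 53, 56, 90, 115, 73, 116, 134, 135, 137, 134, 134, 132]
320 [137, 140, 135, 134, 134, 135, 137, 134, 136, 134, 136, 133, 136, 103, 61, 54, 55, 122, 134, 137, 133, 134, 92, 61, 58, 55, 56, 55, 46, 115, 104, 92, 133, 135, 134, 136, 132, 134, 134, 134]
324 [134, 132, 132, 132, 132, 135, 138, 137, 136, 136, 136, 114, 64, 57, 56, 80, 132, 138, 135, 137, 123, 69, 62, 57, 57, 54, 54, 99, 120, 81, 123, 134, 133, 137, 136, 135, 137, 134, 134, 136]
328 [134, 135, 135, 136, 131, 136, 130, 136, 137, 137, 131, 127, 126, 124, 122, 135, 137, 138, 135, 88, 60, 57, 56, 57, 56, 46, 114, 97, 81, 132, 136, 135, 136, 134, 134, 136, 137, 134, 135, 139]
332 [134, 138, 136, 135, 103, 135, 137, 135, 110, 73, 55, 61, 108, 135, 138, 136, 136, 117, 69, 58, 57, 55, 56, 54, 90, 121, 97, 134, 136, 135, 136, 136, 134, 137, 134, 136, 134, 137, 135, 134]
336 [133, 136, 135, 133, 136, 136, 137, 137, 129, 121, 127, 135, 136, 137, 137, 136, 81, 60, 61, 58, 56, 57, 58, 114, 104, 100, 131, 135, 133, 134, 133, 135, 136, 137, 136, 137, 135, 136, 134, 75]
340 [135, 136, 136, 136, 127, 98, 81, 85, 86, 89, 89, 97, 102, 105, 105, 85, 77, 59, 58, 58, 56, 107, 134, 98, 132, 133, 134, 135, 134, 133, 134, 137, 138, 135, 133, 137, 138, 103, 65, 60]
```

The underside and top edges have constant lateral offset (about -15 and -17 mm), so the cartridge is flat on the bed, with its lower end 3–4 mm from the ledge. Now I'll return the containers, resetting to the start posture first.

Run:
```python
from m import *
ctrl.set_joints([-1.014,.507,-.238,1.5,.126,1.149,-.155]);print(ctrl.get_state()['time'])
for k in('jar','tall','sq'):
    pick(SIDE[k],GZ[k]-.003,STH+np.pi/2); place(COAST[k],GZ[k]+.001,PHI[k])
ctrl.set_joints([-1.014,.507,-.238,1.5,.126,1.149,-.155]);print(ctrl.get_state()['time'])
S=ctrl.grab_frame('side');T=ctrl.grab_frame('top');cv2.imwrite('pics/s7.png',S);cv2.imwrite('pics/t7.png',T)
# compare with the first and last pictures: cap/containers region and cartridge region
for n,I,b in(('top',T,(200,290,405,512)),('side',S,(330,480,250,440))):
    g=cv2.cvtColor(cv2.imread(f'pics/{n}0.png'),6).astype('float32')[b[0]:b[1],b[2]:b[3]];i=cv2.cvtColor(I,6).astype('float32')[b[0]:b[1],b[2]:b[3]]
    print(n,'diff',np.abs(g-i).mean(),cv2.phaseCorrelate(g,i))
    o=cv2.imread(f'pics/{n[0]}6.png');r=(205,255,270,315) if n=='top' else (205,255,300,350)
    print('cart diff',np.abs(o[r[0]:r[1],r[2]:r[3]].astype(int)-I[r[0]:r[1],r[2]:r[3]]).mean())
# caps: grey-lid template patches from the first picture located in the new one
    for k,H,rad in(('jar',.087,.029),('tall',.117,.014),('sq',.102,.015)):
        u=proj(n,[[*OBJ[k],H]])[0];R=16 if k=='jar' else 13;a=cv2.imread(f'pics/{n}0.png');x,y=np.round(u).astype(int)
        tp=a[y-R:y+R,x-R:x+R];w=I[y-R-15:y+R+15,x-R-15:x+R+15];m=cv2.matchTemplate(w,tp,cv2.TM_CCOEFF_NORMED);_,v,_,l=cv2.minMaxLoc(m)
        print(n,k,'score',round(v,2),'shift m',(plane(n,u+np.array(l)-15,H)-plane(n,u,H))[0,:2])
```

```text
62.0583
width 0.05724239284248337 f 43.15177470445633 [-0.8752 -0.6015  7.0424]
lifted width 0.057038904890897385 t 66.1
F [-4.8503  3.2829 12.5692]
t 71.4917
width 0.04335569969856513 f 40.21868705749512 [-1.0555 -1.9188  6.0539]
lifted width 0.043330471014779236 t 76.1667
F [-3.62    3.4556 10.4139]
t 81.8333
width 0.04382018709725091 f 40.94416379928589 [-1.0217 -1.3276  5.6052]
lifted width 0.04353107229982412 t 86.9083
F [-3.4854  1.8357 11.2723]
t 92.4417
95.6667
top diff 2.7885773 ((-0.05326076142830516, 0.36217855301661217), 0.8310013311880606)
cart diff 13.98474074074074
top jar score 0.81 shift m [0.    0.002]
top tall score 0.96 shift m [-0.0019  0.0002]
top sq score 0.97 shift m [-0.     -0.0019]
side diff 4.4461403 ((-0.6939779561309081, -0.2707279157129392), 0.8864200067520142)
cart diff 3.4145333333333334
side jar score 0.93 shift m [0.0003 0.0016]
side tall score 0.58 shift m [-0.0011  0.0001]
side sq score 0.95 shift m [-0.0001 -0.0013]
```

All the containers are back within about 2 mm. The cartridge region differs in the top view, possibly from arm shadow, so I'll check that the window and well marks haven't moved.

Run:
```python
import cv2,numpy as np
for n,b in(('t',(212,243,286,300)),('s',(220,240,312,338))):
    for i in(6,7):
        g=cv2.cvtColor(cv2.imread(f'pics/{n}{i}.png'),6)[b[0]:b[1],b[2]:b[3]];med=np.median(g)
        N,L,S,C=cv2.connectedComponentsWithStats((g<.8*med).astype('uint8'))
        print(n,i,med,[(int(S[k,4]),(C[k]+[b[2],b[0]]).round(1).tolist()) for k in range(1,N) if S[k,4]>8])
    a,c=[cv2.cvtColor(cv2.imread(f'pics/{n}{i}.png'),6).astype('float32')[200:262,265:320] if n=='t' else cv2.cvtColor(cv2.imread(f'pics/{n}{i}.png'),6).astype('float32')[205:265,295:350] for i in(6,7)]
    print(cv2.phaseCorrelate(a,c))
```

```text
t 6 112.0 [(11, [288.5, 213.6]), (20, [293.0, 220.1]), (65, [292.0, 233.0])]
t 7 96.0 [(17, [291.5, 213.8]), (20, [293.0, 220.1]), (65, [292.0, 233.0])]
((0.004479706825527785, 0.0011544663801998922), 0.9994923867285251)
s 6 132.0 [(16, [333.2, 224.6]), (51, [321.1, 229.5]), (107, [329.0, 236.1])]
s 7 128.5 [(16, [333.2, 224.6]), (52, [321.0, 229.5]), (106, [329.0, 236.2])]
((-0.06531111046269089, 0.043241277355722474), 1.0047573484314813)
```

The cartridge hasn't moved; only the lighting changed. I'll hand the job in.

```bash
python3 -c "
from station import ctrl
print(ctrl.close_job())"
```

```text
the job is handed in; nothing more can be done
None
```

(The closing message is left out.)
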